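# Load the bench parts washer under its mushroom stop, shut the lid and release the stop

## Robot

A 6-joint arm with a two-finger parallel gripper is mounted at the origin on the work surface. World frame = base frame: x ahead of the robot, y to its left, z up, the work surface at z = 0. Lengths are in mm, angles in rad, forces in N, time in s.
With the tool pointing down it reaches from about 275 to 725 mm from the base axis. Payload 15.9 kg.
Tool frame: the origin (TCP) lies on the centre line of the jaws, within the pads' length; the fingertips stand 14 mm ahead of it and the grasp point (between the pads) lies 5 mm behind it; z points along the fingers, y is the line along which they close (so a half turn about z gives the same grasp; the last joint's range is limited). The gripper opens to 85 mm and grips with 20 to 120 N. Pads are 22 mm wide; open, the fingers measure 114 mm over their backs; the gripper's body (76 mm by 85 mm) begins 54 mm behind the grasp point. The pads swing forward as they close: fully open they stand 13 mm farther back than shut.
Start: joints at [1.12, 0.213, -0.034, 1.323, 0, 1.571], TCP at [217.835, 450.037, 245.306] pointing down, gripper open.
Joint ranges: [-2.98, 2.98], [-0.74, 1.72], [-1.14, 1.35], [-2.1, 2.04], [-1.57, 1.44], [-3.14, 3.14]. Speed limits (rad/s): [1.89, 1.89, 2.39, 2.57, 3.14, 3.14].

## Interface

Orientations are given as a unit quaternion [w, x, y, z].
In Python, from cell import * gives the robot as it stands.
- The arm moves only by the tool step_arm, never from a script. Its argument "deltas" is a list of rows, each a list of 3 entries, a list of its own where there are three numbers: the shift along the tool's x, y, z in m, then the turn, a rotation vector about the tool's x, y, z in rad, then the closure, from 0 (fully open) to 1 (shut). In form: [[[x, y, z], [wx, wy, wz], hand], ...]. A call has exactly 10 rows; each row shifts and turns the commanded pose from where the row before left it, along the tool's axes as they then stand; what a row does not reach is not made up. A row lasts 1/8 s, in which the tool goes at most 62.5 mm and 10.7 degrees, less where a joint would pass 70% of its speed; a pose out of reach is approached as far as the arm can. A call is refused whole if a number of a shift passes 0.0625 or a number of a turn 0.188, either way. A call with a gripper value outside its range is refused whole. The fingers move at their own pace and stop on an object; "squeeze" is the grip in N (left out, the last holds). Time passes only in rows, so rows that do not move let the fingers close, or fill a call up. It gives the time, the measured TCP pose, the force, the opening and the grip force at its end, in the units of the state.
- get_obs(): the state, without advancing time (a new reading comes with each control period).
- get_image(name): name is "scene" or "top" or "wrist"; returns (picture, depth): 420x560x3 uint8, red, green, blue; 420x560 float32, mm along the optical axis (not along the pixel's ray), 0 where there is no reading.
- camera_params(name): a dict with "intrinsics" (3x3 intrinsics, pixels), "rvec" (rotation vector, rad) and "tvec" (3), from world to camera coordinates, as OpenCV has them. Camera axes: x right, y down, z forward; pixel columns grow to the right and rows downward; lengths in mm; the calibration is good to about 2 mm. A picture is of the moment at which its call begins: read the wrist's pose just before it. camera_params takes no time and is no camera call; for the wrist camera it gives the pose at the moment of the call.
- finish_job(): hands the job in; it is judged then, once.
The state is a dict: "time_s": time; "joints": joint angles; "qvel": joint speeds; "effort": joint torques, N m; "tcp_pos": TCP position; "eef_rot": TCP orientation; "ft_force": force on the tool from outside, world axes, zero at the start; "moment": the same for the moment, N m; "width": opening from 0.0 (shut) to 1.0 (fully open); "grasp_force": force on a finger pad.
Only numpy, scipy, OpenCV 4.12 (cv2) and the standard library are available. Lean on these libraries where they do the work, as an engineer would, in place of code of your own. Each camera call takes 0.05 s, during which the arm holds its last target. There are 200 camera calls.

## Task

Load the bench parts washer safely: first push the mushroom stop on the sloping control box right in so that it stays down, and leave it down while you stand the steel drive flange (disc down, hub up) on the floor of the washer's tub, setting it down gently rather than dropping it, and press the lid fully shut past its catch. Only then turn the mushroom head clockwise until it is released, and let go so that it springs back out fully. Do not turn the timer knob beside it and leave the oil bottle, the bearing race and the wrench where they are.

Things in the scene. Friction and masses are not known exactly. Their poses are not given: they have to be found in the camera images.
- stop_top (a point): Centre of the flat top of the mushroom stop: black fluted round head, 57 mm across (full width from 6 to 21 mm below this point), underside 26 mm below. z points out of the sloping face (35 deg from vertical), x up the slope, y along the face. Moves in with the head, does not turn. With the stop out it is 46 mm above the face; face edges 60 mm or more away, timer axis 102 mm to -y.
- stop (a joint): Travel of the mushroom stop into the face, m: 0 out, 0.014 fully in. It is spring loaded; pushed to the end (about 6 N) it latches by itself and stays at about 0.0125 when let go.
- stop_turn (a joint): Turn of the mushroom head, rad, clockwise positive as seen when facing it: 0 to 1.0, lightly sprung back to 0. When the stop is latched in, turning it past about 0.5 frees it and it springs out once let go.
- control_box: Grey control box fixed on the bench, 155 mm deep (x from -65 to +90), 215 mm wide (y), 50 mm high in front, 141 mm at the top of its 35 degree sloping face (x from -65 to +65). Origin on the bench below the middle of the face; x points to its back, its front faces -x.
- washer: Bench parts washer fixed on the bench: steel box 250 mm (x) by 230 mm (y), rim 115 mm high, walls 14 mm, open top. Origin at the bench below its middle. The lid hinges on its +y side; a catch housing stands 9 mm out on the -y side.
- tub_floor (a point): Middle of the tub's inner floor, 30 mm above the bench, 85 mm below the rim; the floor is 222 mm (x) by 202 mm (y); axes as the washer's.
- lid (a joint): Lid angle, rad: 0 shut, 1.5 open almost upright; it stays where it is left. Catch: met at about 0.07, snaps past at about 0.03; needs about 8 N at the free edge.
- lid_hinge (a point): On the lid's hinge line, at mid length, on the lid's underside. Axes turn with the lid: -y runs from hinge to free edge, z out of the outer face (up when shut). The lid is a steel plate 250 mm (x) by 230 mm (y), 12 mm thick, with a 25 mm deep nose under the middle of its free edge.
- lid_edge (a point): Middle of the lid's free edge, on its outer face; axes as the lid's.
- flange: Steel drive flange standing on the bench: a disc 76 mm across and 14 mm thick with a solid round hub 30 mm across rising from its middle to 64 mm; about 0.6 kg. Origin: centre of its underside, z up along the hub.
- oil_bottle: Orange plastic oil bottle, 62 mm across, 160 mm high, standing loose; bystander. Origin: centre of its underside.
- race: Steel bearing race, a plain ring 74 mm across, bore 48 mm, 32 mm high, lying loose; bystander. Origin: centre of its underside.
- wrench: Steel wrench lying loose on the bench, about 180 mm long along its x; bystander. Origin: middle of its underside.
- timer_tip (a point): Outer end of the black timer knob's bar grip (36 mm long, 14 mm wide, standing 44 mm off the face), 18 mm from its axis; to be left alone. The axis meets the face 55 mm to the -y side of the box's middle, the mushroom's axis 47 mm to the +y side.
Not all that is in view belongs to the job. Leave any brown or pink look-alike of the flange alone.

How it is judged (in metres and radians):
On the way, in this order (a step that is already met when the one before it is completed fails the run):
1. the mushroom stop is pushed in, latched and let go, with the lid still open (value of joint stop above 0.01 m and value of joint lid above 0.6 rad and contact force between control_box and the arm below 0.5 N and contact force between control_box and the fingers below 0.5 N), for 0.2 s.
2. the flange stands on the tub's floor, let go, with the stop still in (value of joint stop above 0.01 m and z of flange in the frame of tub_floor between -0.006 and 0.006 m and x of flange in the frame of tub_floor between -0.08 and 0.08 m and y of flange in the frame of tub_floor between -0.07 and 0.07 m and angle between flange's own z axis and vertical below 0.1 rad and contact force between flange and the fingers below 0.3 N), for 0.2 s.
3. the lid is shut past its catch, with the stop still in (value of joint stop above 0.01 m and value of joint lid below 0.02 rad), for 0.2 s.
4. the mushroom head is turned clockwise while the stop is still in (value of joint stop_turn above 0.2 rad and value of joint stop above 0.008 m).
At the end, for the whole second after the job is handed in: The mushroom stop is out again (within 2 mm), the lid is shut past its catch (under 0.02 rad), and the flange stands upright (within 0.1 rad) at rest on the tub's floor (value of joint stop below 0.002 m and value of joint lid below 0.02 rad and z of flange in the frame of tub_floor between -0.006 and 0.006 m and x of flange in the frame of tub_floor between -0.08 and 0.08 m and y of flange in the frame of tub_floor between -0.07 and 0.07 m and angle between flange's own z axis and vertical below 0.1 rad and linear speed of flange below 0.02 m/s); the robot touches nothing.
It fails at once if a bystander (oil bottle, bearing race, wrench) is moved more than 30 mm or the bottle is tipped (distance of any of oil_bottle, race, wrench from where it was at the start of the episode above 0.03 m or angle between oil_bottle's own z axis and vertical above 0.5 rad).
It fails at once if the timer knob is turned (its tip moves more than 5 mm) (distance of timer_tip from where it was at the start of the episode above 0.005 m).
It fails at once if the flange is dropped into the tub (faster than 0.7 m/s below the rim) (linear speed of flange above 0.7 m/s and z of flange in the frame of tub_floor below 0.085 m and x of flange in the frame of tub_floor between -0.11 and 0.11 m and y of flange in the frame of tub_floor between -0.1 and 0.1 m).
It also fails if it takes over 72 s, if anything falls off the work surface, if the arm or the gripper's body presses on something with over 40 N, if the wrist force passes 120 N, or if a joint passes its speed limit or range.

## Working session

There is one attempt and no reset: what is moved stays moved. The work goes in short steps, Python scripts to look and compute and a tool call to move; the robot and the scene stay as the last step left them, time stands still between calls to the robot, and variables do not carry over. Pictures are saved under pics/ and viewed, at most 10 in all, crops included, and the job is handed in when it is done.

Besides the shell and the picture viewer there is one more tool, called after "Call:" as name([rows], argument=value, ...), one row to a line, values as JSON. step_arm: Moves the arm, as the interface text tells. Its arguments: {"type":"object","properties":{"deltas":{"type":"array","items":{"type":"array"}},"squeeze":{"type":"number"}},"required":["deltas"]}

```bash
mkdir -p pics; ls; cat > h.py <<'E'
from cell import *
import numpy as np, cv2
from scipy.spatial.transform import Rotation as R
def cam(n):
    c=camera_params(n); return np.array(c["intrinsics"],float),R.from_rotvec(np.ravel(c["rvec"])).as_matrix(),np.ravel(c["tvec"]).astype(float)
def cloud(n,d,c=None):
    K,Rm,t=c or cam(n); v,u=np.mgrid[:d.shape[0],:d.shape[1]]
    p=np.stack([(u-K[0,2])/K[0,0]*d,(v-K[1,2])/K[1,1]*d,d],-1)
    return (p-t)@Rm
E
python3 - <<'E'
from h import *
for n in ("scene","top"):
    im,d=get_image(n); cv2.imwrite(f"pics/{n}.png",im[:,:,::-1]); np.savez(f"{n}.npz",im=im,d=d,P=cloud(n,d))
    K,Rm,t=cam(n); print(n,-Rm.T@t,Rm[2],K[0,0], (d>0).mean())
print(get_obs())
E
```

```text
pics
scene [1279.28368683 -350.07967563 1210.58672978] [-0.54779998  0.25569948 -0.79657577] 501.6673527017931 0.9960926870748299
top [ 302.09671271    9.1556526  1415.65429633] [ 0.16630008 -0.02514185 -0.98575462] 503.515813927854 0.996016156462585
{'time_s': 0.1, 'joints': array([ 1.11998387e+00,  2.13291102e-01, -3.49850040e-02,  1.32348184e+00,
        1.43193761e-05,  1.57079112e+00]), 'qvel': array([-0.00174378, -0.00195298,  0.00156552,  0.00102502, -0.00032271,
        0.00013253]), 'effort': array([-1.65654008e-03, -6.87244034e+01,  4.87808168e+01,  1.22496564e-02,
       -1.48817689e-04,  6.52375775e-06]), 'tcp_pos': array([217.72136107, 449.79400314, 244.87805417]), 'eef_rot': array([-1.14442249e-04,  2.23499772e-01,  9.74703863e-01, -4.67047964e-04]), 'ft_force': array([-0.09616932, -0.77544388, -0.89377051]), 'moment': array([-0.01653747,  0.04029678, -0.00064512]), 'grasp_force': 0.0, 'width': 0.9984692965033338}
```

View pics/scene.png

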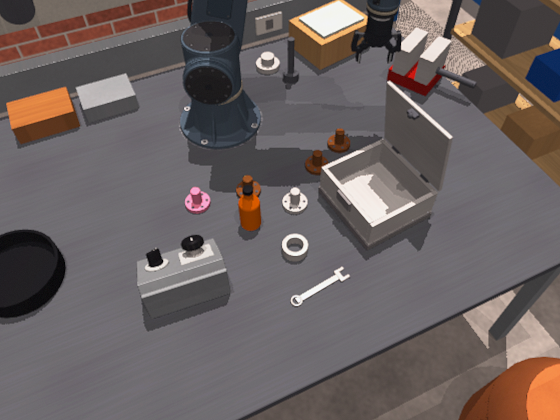

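View pics/top.png

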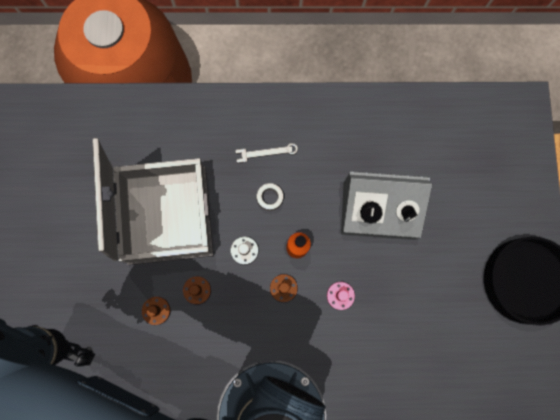

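The scene view shows the washer with its lid open at about (385,180), the steel flange at (295,200), the race at (295,247), the wrench at (320,287), the bottle at (250,208), and the control box with the mushroom at (192,243) and the timer at (154,258). In the top view, the flange is at (244,250), the mushroom at (371,211), the timer at (408,212), and the tub at (165,210). Its lid stands upright at x≈103 px. Next I measure these from the depth clouds.

```bash
python3 - <<'E'
from h import *
T=np.load("top.npz"); S=np.load("scene.npz")
def box(A,u0,u1,v0,v1): return A["P"][v0:v1,u0:u1].reshape(-1,3),A["im"][v0:v1,u0:u1].reshape(-1,3).astype(int)
def circ(p):
    c,r=cv2.minEnclosingCircle(p[:,:2].astype(np.float32)); return np.round(c,1),round(r,1)
for n,A,b in (("T",T,(225,265,232,268)),("S",S,(275,315,180,220))):
    p,c=box(A,*b); 
    for lo,hi in ((5,22),(55,75)):
        q=p[(p[:,2]>lo)&(p[:,2]<hi)]; print(n,"flange",lo,len(q),circ(q),np.median(q,0).round(1))
for n,A,b in (("T",T,(250,290,180,212)),("S",S,(278,312,230,265))):
    p,c=box(A,*b); q=p[(p[:,2]>22)&(p[:,2]<45)]; print(n,"race",circ(q),q.mean(0).round(1))
for n,A,b in (("T",T,(283,316,228,262)),("S",S,(236,264,172,232))):
    p,c=box(A,*b); q=p[(p[:,2]>60)]; print(n,"bottle",circ(q),q.max(0).round(1))
# box face
for n,A,b in (("T",T,(338,435,165,245)),("S",S,(130,232,228,320))):
    p,c=box(A,*b); q=p[p[:,2]>20]
    g=q[(q[:,2]>55)]
    # RANSAC plane w/ slope 35deg
    best=None;rng=np.random.default_rng(0)
    for _ in range(2000):
        a=g[rng.choice(len(g),3,False)]; m=np.cross(a[1]-a[0],a[2]-a[0]); l=np.linalg.norm(m)
        if l<1: continue
        m=m/l*np.sign(m[2]); 
        if not .7<m[2]<.9: continue
        k=np.abs((g-a[0])@m)<2
        if best is None or k.sum()>best.sum(): best=k
    f=g[best]; o=f.mean(0); m=np.linalg.svd(f-o)[2][2]; m*=np.sign(m[2]); print(n,"face n",m.round(4),"o",o.round(1),len(f),"tilt",np.degrees(np.arccos(m[2])))
    print("  footprint rect",cv2.minAreaRect(f[:,:2].astype(np.float32)))
    h=(q-o)@m; 
    for lo,hi in ((36,42),(43,60)):
        k=q[(h>lo)&(h<hi)]; print("  above",lo,len(k))
        lab=k[:,1]>(o[1]); 
        for L in (0,1):
            kk=k[lab==L]
            if len(kk)>5: print("   ",L,len(kk),np.median(kk,0).round(1),kk.mean(0).round(1),"h",np.median((kk-o)@m).round(1),kk.min(0).round(),kk.max(0).round())
# washer
for n,A,b in (("T",T,(88,215,135,265)),("S",S,(315,455,85,250))):
    p,c=box(A,*b)
    q=p[(p[:,2]>108)&(p[:,2]<122)]; print(n,"rim",np.percentile(q,[1,50,99],axis=0).round(0).tolist(),cv2.minAreaRect(q[:,:2].astype(np.float32)))
    l=p[p[:,2]>150]; o=l.mean(0); m=np.linalg.svd(l-o)[2][2]; print("  lid",m.round(3),o.round(0),np.percentile(l,[1,99],axis=0).round(0).tolist())
    fl=p[(p[:,2]>22)&(p[:,2]<38)]; print("  floor",np.median(fl,0).round(1),np.percentile(fl,[2,98],axis=0).round(0).tolist())
p,c=box(T,225,305,138,168); q=p[(p[:,2]>3)&(p[:,2]<25)]; print("wrench",q.min(0).round(),q.max(0).round())
E
```

```text
T flange 5 515 (array([449.3,  71. ]), 65.1) [444.1  70.3  13.7]
T flange 55 94 (array([446.1,  70.6]), 14.7) [445.9  70.8  63.7]
S flange 5 333 (array([441.5,  86.6]), 77.1) [458.9  60.4  12.6]
S flange 55 73 (array([449.1,  69.1]), 16.8) [451.   67.5  62.1]
T race (array([595.8,  -2.3]), 36.9) [595.2  -2.3  31.7]
S race (array([599.1,  -3.3]), 38.6) [599.8  -4.8  30. ]
T bottle (array([388.8, -43.7]), 101.5) [ 481.5    9.2 1415.7]
S bottle (array([ 805.3, -194.8]), 498.8) [1279.3  -25.5 1210.6]
T face n [-0.5726  0.0468  0.8185] o [ 552.7 -313.4  101.2] 1903 tilt 35.06793489825671
  footprint rect ((548.7471923828125, -314.78515625), (214.8328094482422, 127.84278106689453), 85.33187103271484)
  above 36 113
    0 33 [ 521.6 -371.1  131. ] [ 521.1 -369.4  130.6] h 40.1 [ 512. -385.  123.] [ 531. -352.  138.]
    1 80 [ 532.3 -259.3  133. ] [ 531.3 -261.2  131.9] h 39.9 [ 504. -295.  112.] [ 551. -239.  147.]
  above 43 277
    0 34 [ 515.7 -366.1  132.7] [ 515.7 -366.4  133.4] h 44.7 [ 506. -383.  125.] [ 527. -351.  144.]
    1 243 [ 523.9 -266.5  134.8] [ 524.2 -266.4  134.6] h 45
[... 722 characters left out ...]
.0, 283.0, 114.0], [678.0, 407.0, 121.0]] ((547.9658813476562, 281.68951416015625), (250.70335388183594, 240.0654754638672), 5.576091289520264)
  lid [-0.116  0.955  0.274] [524. 362. 326.] [[302.0, 9.0, 154.0], [658.0, 401.0, 1416.0]]
  floor [548.4 291.2  30. ] [[440.0, 192.0, 24.0], [656.0, 386.0, 36.0]]
S rim [[421.0, 161.0, 108.0], [568.0, 279.0, 113.0], [682.0, 407.0, 121.0]] ((549.7026977539062, 283.87823486328125), (254.15516662597656, 249.58285522460938), 5.532578945159912)
  lid [-0.068 -0.836 -0.544] [571. 359. 284.] [[421.0, -350.0, 153.0], [1279.0, 404.0, 1211.0]]
  floor [533.1 300.1  28.8] [[288.0, 166.0, 23.0], [679.0, 404.0, 37.0]]
wrench [ 687. -105.    3.] [776. 125.  15.]
```

```bash
cat >> h.py <<'E'
nrm=np.array([-.5715,.045,.8194]); nrm/=np.linalg.norm(nrm)
by=np.array([.0785,.9969,0]); by-=nrm*(by@nrm); by/=np.linalg.norm(by)
STOP=np.array([526.5,-267,134.5])
RB=np.stack([np.cross(by,-nrm),by,-nrm],1)
def down(az): # tool down, tool y at azimuth az
    y=np.array([np.cos(az),np.sin(az),0]); z=np.array([0,0,-1.]); return np.stack([np.cross(y,z),y,z],1)
def cur():
    o=get_obs(); w,x,y,z=o["eef_rot"]; return o,np.array(o["tcp_pos"]),R.from_quat([x,y,z,w]).as_matrix()
def plan(p0,R0,p1,R1,N):
    w=R.from_matrix(R0.T@R1).as_rotvec()/N; e=R.from_rotvec(w).as_matrix()
    M=np.zeros((3,3)); Q=R0.copy()
    for _ in range(N): M+=Q; Q=Q@e
    d=np.linalg.solve(M,(p1-p0)/1000)
    print(N,"d",d.round(4).tolist(),"w",w.round(4).tolist())
    Q=R0.copy();p=p0.copy()
    for k in range(N): p=p+Q@d*1000; Q=Q@e; (k+1)%max(1,N//4)==0 and print("   via",p.round())
E
python3 - <<'E'
from h import *
o,p,Q=cur(); print(p,o["joints"]); a=np.array([217.8,450,300]); 
plan(a,Q,STOP+nrm*40,RB,20)
E
```

```text
[217.72136107 449.79400314 244.87805417] [ 1.11998387e+00  2.13291102e-01 -3.49850040e-02  1.32348184e+00
  1.43193761e-05  1.57079112e+00]
20 d [-0.0212, -0.031, 0.0127] w [-0.0057, -0.0302, -0.018]
   via [256. 265. 241.]
   via [318.  82. 198.]
   via [402. -95. 172.]
   via [ 504. -265.  167.]
```

```bash
python3 - <<'E'
from h import *
o,p,Q=cur(); a=np.array([217.8,450,345]); 
plan(a,Q,STOP+nrm*130,RB,18)
E
```

```text
18 d [-0.0213, -0.0349, 0.0118] w [-0.0064, -0.0335, -0.02]
   via [241. 287. 301.]
   via [282. 126. 268.]
   via [339. -33. 246.]
   via [ 412. -187.  239.]
```

Call:
step_arm([
  [[0, 0, -0.05], [0, 0, 0], 1],
  [[0, 0, -0.05], [0, 0, 0], 1],
  [[0, 0, 0], [0, 0, 0], 1],
  [[0, 0, 0], [0, 0, 0], 1],
  [[0, 0, 0], [0, 0, 0], 1],
  [[0, 0, 0], [0, 0, 0], 1],
  [[0, 0, 0], [0, 0, 0], 1],
  [[0, 0, 0], [0, 0, 0], 1],
  [[0, 0, 0], [0, 0, 0], 1],
  [[0, 0, 0], [0, 0, 0], 1],
])

```text
time_s: 1.35
tcp_pos: [217.8, 450.1, 345.3]
eef_rot: [0.0, 0.223, 0.975, 0.0]
ft_force: [-0.9, 0.4, 1.0]
width: 0.003
grasp_force: 0.0
```

Call:
step_arm([
  [[-0.0213, -0.0349, 0.0118], [-0.0064, -0.0335, -0.02], 1],
  [[-0.0213, -0.0349, 0.0118], [-0.0064, -0.0335, -0.02], 1],
  [[-0.0213, -0.0349, 0.0118], [-0.0064, -0.0335, -0.02], 1],
  [[-0.0213, -0.0349, 0.0118], [-0.0064, -0.0335, -0.02], 1],
  [[-0.0213, -0.0349, 0.0118], [-0.0064, -0.0335, -0.02], 1],
  [[-0.0213, -0.0349, 0.0118], [-0.0064, -0.0335, -0.02], 1],
  [[-0.0213, -0.0349, 0.0118], [-0.0064, -0.0335, -0.02], 1],
  [[-0.0213, -0.0349, 0.0118], [-0.0064, -0.0335, -0.02], 1],
  [[-0.0213, -0.0349, 0.0118], [-0.0064, -0.0335, -0.02], 1],
  [[-0.0213, -0.0349, 0.0118], [-0.0064, -0.0335, -0.02], 1],
])

```text
time_s: 2.6
tcp_pos: [308.6, 46.0, 254.9]
eef_rot: [0.17, 0.122, 0.978, -0.006]
ft_force: [0.3, 1.3, -0.6]
width: -0.0
grasp_force: 0.0
```

Call:
step_arm([
  [[-0.0213, -0.0349, 0.0118], [-0.0064, -0.0335, -0.02], 1],
  [[-0.0213, -0.0349, 0.0118], [-0.0064, -0.0335, -0.02], 1],
  [[-0.0213, -0.0349, 0.0118], [-0.0064, -0.0335, -0.02], 1],
  [[-0.0213, -0.0349, 0.0118], [-0.0064, -0.0335, -0.02], 1],
  [[-0.0213, -0.0349, 0.0118], [-0.0064, -0.0335, -0.02], 1],
  [[-0.0213, -0.0349, 0.0118], [-0.0064, -0.0335, -0.02], 1],
  [[-0.0213, -0.0349, 0.0118], [-0.0064, -0.0335, -0.02], 1],
  [[-0.0213, -0.0349, 0.0118], [-0.0064, -0.0335, -0.02], 1],
  [[0, 0, 0], [0, 0, 0], 1],
  [[0, 0, 0], [0, 0, 0], 1],
])

```text
time_s: 3.85
tcp_pos: [448.1, -252.8, 238.4]
eef_rot: [0.296, 0.04, 0.954, -0.01]
ft_force: [0.1, 0.3, -0.5]
width: 0.002
grasp_force: 0.0
```

```bash
python3 - <<'E'
from h import *
c=cam("wrist"); im,d=get_image("wrist"); np.savez("w1.npz",im=im,d=d,P=cloud("wrist",d,c)); cv2.imwrite("pics/w1.png",im[:,:,::-1])
o,p,Q=cur(); print(p,o["joints"].round(2)); 
print("stop in tool",Q.T@(STOP-p),"turn",R.from_matrix(Q.T@RB).as_rotvec())
E
```

```text
[ 448.21077661 -252.52471169  238.6563388 ] [-0.71 -0.17 -0.63  0.61  0.34 -0.54]
stop in tool [ -6.33744914  -8.44111858 130.67464803] turn [ 0.00145787 -0.00852014 -0.00600392]
```

View pics/w1.png

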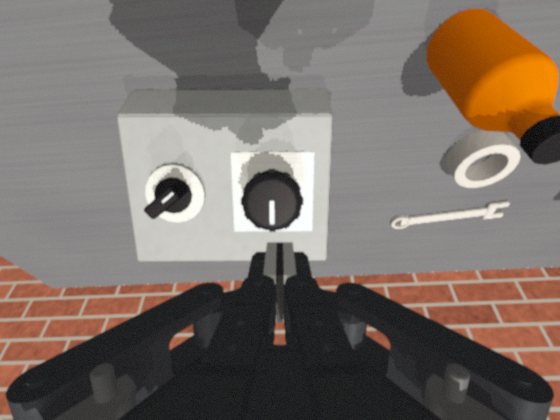

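The wrist view shows the mushroom at (271,200) with its mark pointing down, and the timer at (170,198). Now I refine the centre from this view.

```bash
python3 - <<'E'
from h import *
A=np.load("w1.npz"); P=A["P"][160:240,232:312].reshape(-1,3); h=(P-STOP)@nrm
q=P[(h>-3.5)&(h<5)]; print(len(q),"top h",np.median((q-STOP)@nrm))
e=np.stack([(q-STOP)@RB[:,0],(q-STOP)@by],1).astype(np.float32); print(cv2.minEnclosingCircle(e),e.mean(0))
F=A["P"][100:255,130:330].reshape(-1,3); h=(F-STOP)@nrm; f=F[abs(h+46)<4]; m=np.linalg.svd(f-f.mean(0))[2][2]; print("n",m,np.median((f-STOP)@nrm),len(f))
E
```

```text
bash:   610 Killed                     python3 - <<'E'
from h import *
A=np.load("w1.npz"); P=A["P"][160:240,232:312].reshape(-1,3); h=(P-STOP)@nrm
q=P[(h>-3.5)&(h<5)]; print(len(q),"top h",np.median((q-STOP)@nrm))
e=np.stack([(q-STOP)@RB[:,0],(q-STOP)@by],1).astype(np.float32); print(cv2.minEnclosingCircle(e),e.mean(0))
F=A["P"][100:255,130:330].reshape(-1,3); h=(F-STOP)@nrm; f=F[abs(h+46)<4]; m=np.linalg.svd(f-f.mean(0))[2][2]; print("n",m,np.median((f-STOP)@nrm),len(f))
E
```

```bash
python3 - <<'E'
from h import *
A=np.load("w1.npz"); P=A["P"][160:240,232:312].reshape(-1,3); h=(P-STOP)@nrm
q=P[(h>-3.5)&(h<5)]; print(len(q),"top h",np.median((q-STOP)@nrm))
e=np.stack([(q-STOP)@RB[:,0],(q-STOP)@by],1).astype(np.float32); print(cv2.minEnclosingCircle(e),e.mean(0))
F=A["P"][100:255,130:330].reshape(-1,3); h=(F-STOP)@nrm; f=F[abs(h+46)<4]; g=f-f.mean(0); m=np.linalg.eigh(g.T@g)[1][:,0]; print("n",m,np.median((f-STOP)@nrm),len(f))
E
```

```text
2592 top h 0.905026235222599
((5.4759297370910645, 1.8032575845718384), 27.71734046936035) [6.8144584 2.064468 ]
n [-0.57490053  0.0459052   0.81693457] -44.64926060243792 22276
```

Call:
step_arm([
  [[-0.0038, -0.0074, 0.02], [0, -0.0085, -0.006], 1],
  [[0, 0, 0.02], [0, 0, 0], 1],
  [[0, 0, 0.02], [0, 0, 0], 1],
  [[0, 0, 0.02], [0, 0, 0], 1],
  [[0, 0, 0.02], [0, 0, 0], 1],
  [[0, 0, 0.006], [0, 0, 0], 1],
  [[0, 0, 0.006], [0, 0, 0], 1],
  [[0, 0, 0.006], [0, 0, 0], 1],
  [[0, 0, 0.004], [0, 0, 0], 1],
  [[0, 0, 0], [0, 0, 0], 1],
])

```text
time_s: 5.15
tcp_pos: [520.9, -266.2, 141.0]
eef_rot: [0.301, 0.037, 0.953, -0.011]
ft_force: [-2.0, 1.1, 3.7]
width: 0.001
grasp_force: 1.9
```

Call:
step_arm([
  [[0, 0, 0.002], [0, 0, 0], 1],
  [[0, 0, 0.002], [0, 0, 0], 1],
  [[0, 0, 0.002], [0, 0, 0], 1],
  [[0, 0, 0.002], [0, 0, 0], 1],
  [[0, 0, 0.001], [0, 0, 0], 1],
  [[0, 0, 0.001], [0, 0, 0], 1],
  [[0, 0, 0], [0, 0, 0], 1],
  [[0, 0, 0], [0, 0, 0], 1],
  [[0, 0, 0], [0, 0, 0], 1],
  [[0, 0, 0], [0, 0, 0], 1],
])

```text
time_s: 6.4
tcp_pos: [526.3, -267.3, 135.1]
eef_rot: [0.302, 0.038, 0.953, -0.012]
ft_force: [-51.3, 12.0, 59.7]
width: 0.004
grasp_force: 39.5
```

Call:
step_arm([
  [[0, 0, -0.005], [0, 0, 0], 1],
  [[0, 0, -0.02], [0, 0, 0], 1],
  [[0, 0, -0.025], [0, 0, 0], 1],
  [[0, 0, -0.025], [0, 0, 0], 0.5],
  [[0, 0, -0.025], [0, 0, 0], 0],
  [[0, 0, -0.025], [0, 0, 0], 0],
  [[0, 0, -0.025], [0, 0, 0], 0],
  [[0, 0, 0], [0, 0, 0], 0],
  [[0, 0, 0], [0, 0, 0], 0],
  [[0, 0, 0], [0, 0, 0], 0],
])

```text
time_s: 7.65
tcp_pos: [440.6, -259.7, 254.3]
eef_rot: [0.3, 0.037, 0.953, -0.011]
ft_force: [0.1, -0.8, 1.0]
width: 0.997
grasp_force: 0.0
```

```bash
python3 - <<'E'
from h import *
c=cam("wrist"); im,d=get_image("wrist"); P=cloud("wrist",d,c).reshape(-1,3)
k=(np.linalg.norm(np.cross(P-STOP,nrm),axis=1)<18)&(d.ravel()>0); h=(P[k]-STOP)@nrm; print("stop top h",np.percentile(h,[10,50,90]),k.sum())
im,d=get_image("top"); P=cloud("top",d).reshape(-1,3)
k=(np.linalg.norm(np.cross(P-STOP,nrm),axis=1)<18)&(d.ravel()>0); h=(P[k]-STOP)@nrm; print("top cam h",np.percentile(h,[10,50,90]),k.sum())
o,p,Q=cur(); print(p,o["joints"].round(2))
for az in (80,100,120):
  plan(p,Q,np.array([447.,70,200]),down(np.radians(az)),12)
E
```

```text
stop top h [ -9.8186814  218.24703161 227.64268423] 8192
top cam h [-12.85965311  -9.82331306 207.85516991] 161
[ 440.63690976 -259.71208227  254.61484163] [-0.74 -0.18 -0.6   0.66  0.36 -0.57]
12 d [0.0043, 0.0273, 0.0036] w [0.0026, 0.0508, 0.0078]
   via [ 443. -178.  239.]
   via [444. -95. 225.]
   via [446. -13. 212.]
   via [447.  70. 200.]
12 d [-0.0001, 0.0276, 0.0046] w [-0.0063, 0.0506, -0.0204]
   via [ 453. -177.  243.]
   via [458. -95. 229.]
   via [456. -12. 214.]
   via [447.  70. 200.]
12 d [-0.0045, 0.0275, 0.0056] w [-0.0151, 0.0493, -0.0486]
   via [ 463. -178.  247.]
   via [472. -94. 234.]
   via [467. -11. 217.]
   via [447.  70. 200.]
```

Call:
step_arm([
  [[0.0043, 0.0273, 0.002], [0.0026, 0.0508, 0.0078], 0],
  [[0.0043, 0.0273, 0.002], [0.0026, 0.0508, 0.0078], 0],
  [[0.0043, 0.0273, 0.002], [0.0026, 0.0508, 0.0078], 0],
  [[0.0043, 0.0273, 0.002], [0.0026, 0.0508, 0.0078], 0],
  [[0.0043, 0.0273, 0.002], [0.0026, 0.0508, 0.0078], 0],
  [[0.0043, 0.0273, 0.002], [0.0026, 0.0508, 0.0078], 0],
  [[0.0043, 0.0273, 0.002], [0.0026, 0.0508, 0.0078], 0],
  [[0.0043, 0.0273, 0.002], [0.0026, 0.0508, 0.0078], 0],
  [[0.0043, 0.0273, 0.002], [0.0026, 0.0508, 0.0078], 0],
  [[0.0043, 0.0273, 0.002], [0.0026, 0.0508, 0.0078], 0],
])

```text
time_s: 9.0
tcp_pos: [439.9, 16.2, 222.4]
eef_rot: [0.05, 0.079, 0.996, -0.002]
ft_force: [-0.0, -0.3, 0.1]
width: 1.003
grasp_force: 0.0
```

Call:
step_arm([
  [[0.0043, 0.0273, 0.002], [0.0026, 0.0508, 0.0078], 0],
  [[0.0043, 0.0273, 0.002], [0.0026, 0.0508, 0.0078], 0],
  [[0, 0, 0], [0, 0, 0], 0],
  [[0, 0, 0], [0, 0, 0], 0],
  [[0, 0, 0], [0, 0, 0], 0],
  [[0, 0, 0], [0, 0, 0], 0],
  [[0, 0, 0], [0, 0, 0], 0],
  [[0, 0, 0], [0, 0, 0], 0],
  [[0, 0, 0], [0, 0, 0], 0],
  [[0, 0, 0], [0, 0, 0], 0],
])

```text
time_s: 10.25
tcp_pos: [440.6, 70.4, 218.3]
eef_rot: [0.0, 0.087, 0.996, -0.0]
ft_force: [-0.7, -0.1, -0.3]
width: 1.001
grasp_force: 0.0
```

```bash
python3 - <<'E'
from h import *
c=cam("wrist"); im,d=get_image("wrist"); P=cloud("wrist",d,c); np.savez("w2.npz",im=im,d=d,P=P); cv2.imwrite("pics/w2.png",im[:,:,::-1])
o,p,Q=cur(); print(p,o["joints"].round(2),R.from_matrix(Q.T@down(np.radians(80))).as_rotvec())
q=P[d>0].reshape(-1,3); r=np.hypot(q[:,0]-447,q[:,1]-70)
a=q[(r<40)&(q[:,2]>55)&(q[:,2]<75)]; print("hub top",len(a),cv2.minEnclosingCircle(a[:,:2].astype(np.float32)),np.median(a,0))
a=q[(r<55)&(q[:,2]>8)&(q[:,2]<20)]; print("disc",len(a),cv2.minEnclosingCircle(a[:,:2].astype(np.float32)))
E
```

```text
[440.61789531  70.37368396 218.29281346] [ 0.16  0.11 -0.23  1.23 -0.    0.33] [-0.00062491  0.00079692 -0.00040427]
hub top 688 ((444.9625549316406, 72.17975616455078), 14.813145637512207) [443.95183907  72.33035065  63.06876897]
disc 2432 ((445.04669189453125, 72.39933776855469), 37.82748031616211)
```

View pics/w2.png

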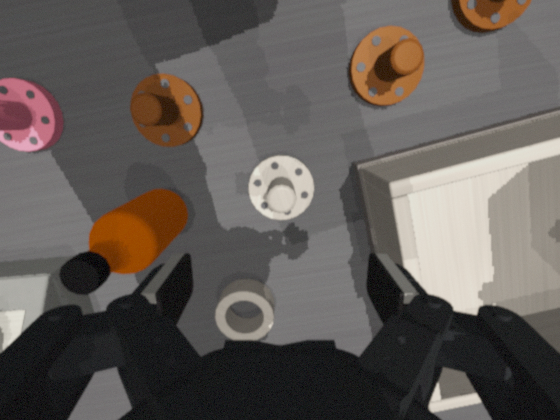

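The flange is at (281,188) in the wrist view, with the way down clear. The bottle is at (140,230) and the race at (245,308), both outside the fingers' path.

Call:
step_arm([
  [[-0.0046, 0.0019, 0.03], [0, 0, 0], 0],
  [[0, 0, 0.035], [0, 0, 0], 0],
  [[0, 0, 0.035], [0, 0, 0], 0],
  [[0, 0, 0.035], [0, 0, 0], 0],
  [[0, 0, 0.025], [0, 0, 0], 0],
  [[0, 0, 0.018], [0, 0, 0], 0],
  [[0, 0, 0], [0, 0, 0], 0],
  [[0, 0, 0], [0, 0, 0], 0.4],
  [[0, 0, 0], [0, 0, 0], 0.8],
  [[0, 0, 0], [0, 0, 0], 1],
], squeeze=50)

```text
time_s: 11.55
tcp_pos: [446.0, 71.4, 40.8]
eef_rot: [0.001, 0.087, 0.996, -0.0]
ft_force: [0.7, 0.1, 0.7]
width: 0.374
grasp_force: 0.0
```

Call:
step_arm([
  [[0, 0, 0], [0, 0, 0], 1],
  [[0, 0, 0], [0, 0, 0], 1],
  [[0, 0, 0], [0, 0, 0], 1],
  [[0, 0, 0], [0, 0, 0], 1],
  [[0, 0, -0.01], [0, 0, 0], 1],
  [[0, 0, -0.03], [0, 0, 0], 1],
  [[0, 0, -0.04], [0, 0, 0], 1],
  [[0, 0, -0.04], [0, 0, 0], 1],
  [[0, 0, -0.04], [0, 0, 0], 1],
  [[0, 0, -0.01], [0, 0, 0], 1],
])

```text
time_s: 12.8
tcp_pos: [446.3, 71.6, 212.5]
eef_rot: [0.002, 0.087, 0.996, 0.0]
ft_force: [0.0, 0.1, -6.7]
width: 0.342
grasp_force: 50.7
```

```bash
python3 - <<'E'
from h import *
o,p,Q=cur(); print(p,o["joints"].round(2),o["width"],o["grasp_force"],o["ft_force"])
im,d=get_image("scene"); P=cloud("scene",d); q=P[d>0]
r=q[(abs(q[:,0]-p[0])<50)&(abs(q[:,1]-p[1])<50)&(q[:,2]>110)&(q[:,2]<p[2])]
print("held z hist",np.histogram(r[:,2],np.arange(110,240,10)))
# washer edges in washer frame, yaw 5.55
T=np.load("top.npz"); 
for n,A in (("T",T["P"]),("S",P)):
    q=A.reshape(-1,3); a=np.radians(5.55); wx=np.array([np.cos(a),np.sin(a),0]); wy=np.array([-wx[1],wx[0],0]); c=np.array([548,286,0])
    u=(q-c)@wx; v=(q-c)@wy; z=q[:,2]
    k=(abs(z-115)<4)&(abs(u)<140)&(abs(v)<140)
    print(n,"rim u",np.percentile(u[k],[.5,99.5]),"v",np.percentile(v[k],[.5,5,99.5]))
    k=(abs(z-30)<4)&(abs(u)<115)&(abs(v)<105)
    print("  floor u",np.percentile(u[k],[.5,99.5]),"v",np.percentile(v[k],[.5,99.5]),np.median(z[k]))
    k=(z>160)&(z<420)&(abs(u)<140)&(v>40)&(v<140)
    print("  lid z>160: u",np.percentile(u[k],[1,99]),"v",np.percentile(v[k],[1,50,99]),"zmax",np.percentile(z[k],99.5), "v at top",np.percentile(v[k&(z>325)],[1,50,99]))
E
```

```text
[446.27817214  71.58080346 212.53399808] [ 0.16  0.12 -0.23  1.22 -0.    0.33] 0.34163867836515466 50.69485099520534 [ 1.11910258e-06  6.04130715e-02 -6.69781916e+00]
held z hist (array([  0,   0,   0,   0,   0,   2,  61, 277,  30,  39,  19,   0]), array([110, 120, 130, 140, 150, 160, 170, 180, 190, 200, 210, 220, 230]))
T rim u [-125.17991504  124.3195977 ] v [-122.1376647  -114.31998701  114.80150355]
  floor u [-99.84964971 110.98492228] v [-90.44451913 101.06757054] 30.034364707510512
  lid z>160: u [-124.98017747  120.42752215] v [ 61.99750385  87.09804061 107.82560333] zmax 348.0588282355396 v at top [58.96633634 82.34366224 91.08787403]
S rim u [-123.12110613  127.23732846] v [-124.88644932 -115.83542483  115.378901  ]
  floor u [-111.02535914   69.35336521] v [-56.3624574  101.67821817] 29.106684753497472
  lid z>160: u [-119.22675944  126.37309981] v [ 63.59516224  89.91815091 107.27357505] zmax 345.1540988209901 v at top [58.47915399 79.92345971 90.25524317]
```

```bash
python3 - <<'E'
from h import *
o,p,Q=cur(); plan(p,Q,np.array([550.4,261.1,214]),down(np.radians(95.5)),8)
E
```

```text
8 d [-0.0117, 0.0245, -0.0002] w [-0.0, 0.0004, -0.0339]
   via [477. 116. 213.]
   via [505. 163. 213.]
   via [529. 211. 214.]
   via [550. 261. 214.]
```

Call:
step_arm([
  [[-0.0117, 0.0245, -0.0002], [0, 0, -0.0339], 1],
  [[-0.0117, 0.0245, -0.0002], [0, 0, -0.0339], 1],
  [[-0.0117, 0.0245, -0.0002], [0, 0, -0.0339], 1],
  [[-0.0117, 0.0245, -0.0002], [0, 0, -0.0339], 1],
  [[-0.0117, 0.0245, -0.0002], [0, 0, -0.0339], 1],
  [[-0.0117, 0.0245, -0.0002], [0, 0, -0.0339], 1],
  [[-0.0117, 0.0245, -0.0002], [0, 0, -0.0339], 1],
  [[-0.0117, 0.0245, -0.0002], [0, 0, -0.0339], 1],
  [[0, 0, 0], [0, 0, 0], 1],
  [[0, 0, 0], [0, 0, 0], 1],
])

```text
time_s: 14.1
tcp_pos: [549.0, 260.8, 210.3]
eef_rot: [-0.001, -0.048, 0.999, -0.001]
ft_force: [-0.2, -1.0, -5.8]
width: 0.336
grasp_force: 51.1
```

```bash
python3 - <<'E'
from h import *
o,p,Q=cur(); print(p,o["joints"].round(2),o["width"],o["grasp_force"],o["ft_force"])
im,d=get_image("scene"); P=cloud("scene",d); q=P[d>0]
r=q[(abs(q[:,0]-p[0]-12)<25)&(abs(q[:,1]-p[1])<45)&(q[:,2]>140)&(q[:,2]<p[2])]
print("held z hist",np.histogram(r[:,2],np.arange(150,230,5)),np.percentile(r,[2,98],axis=0))
a=np.radians(5.55); wx=np.array([np.cos(a),np.sin(a),0]); wy=np.array([-wx[1],wx[0],0]); print("u v",(p-[548,286,0])@wx,(p-[548,286,0])@wy)
cv2.imwrite("pics/s2.png",im[:,:,::-1][50:300,250:500].repeat(2,0).repeat(2,1))
E
```

```text
[549.03512416 260.82597049 210.32675221] [ 0.44  0.45  0.21  1.33 -0.    0.35] 0.33584999959000345 51.14751522196457 [-0.15240702 -0.96762901 -5.77404325]
held z hist (array([  0,   0,   0,  10,  23,  61, 187,  29,  13,  12,  13,  29,   0,
         0,   0]), array([150, 155, 160, 165, 170, 175, 180, 185, 190, 195, 200, 205, 210,
       215, 220, 225])) [[538.65244067 221.82885837 169.28533054]
 [585.21400884 292.0063861  208.89617625]]
u v -1.404418542241631 -25.156129521439077
```

View pics/s2.png

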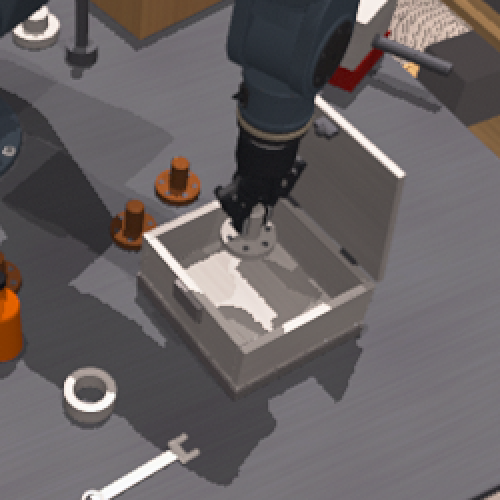

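The flange is held upright over the tub at (250,235) in the crop, clear of the lid. I lower it now.

Call:
step_arm([
  [[0, 0, 0.025], [0, 0, 0], 1],
  [[0, 0, 0.03], [0, 0, 0], 1],
  [[0, 0, 0.03], [0, 0, 0], 1],
  [[0, 0, 0.025], [0, 0, 0], 1],
  [[0, 0, 0.015], [0, 0, 0], 1],
  [[0, 0, 0.006], [0, 0, 0], 1],
  [[0, 0, 0.004], [0, 0, 0], 1],
  [[0, 0, 0.002], [0, 0, 0], 1],
  [[0, 0, 0], [0, 0, 0], 1],
  [[0, 0, 0], [0, 0, 0], 1],
])

```text
time_s: 15.4
tcp_pos: [549.9, 261.3, 75.2]
eef_rot: [0.001, -0.048, 0.999, -0.0]
ft_force: [-0.5, 0.1, -5.6]
width: 0.342
grasp_force: 51.1
```

Call:
step_arm([
  [[0, 0, 0.001], [0, 0, 0], 1],
  [[0, 0, 0.001], [0, 0, 0], 1],
  [[0, 0, 0.001], [0, 0, 0], 1],
  [[0, 0, 0.001], [0, 0, 0], 1],
  [[0, 0, 0], [0, 0, 0], 1],
  [[0, 0, 0], [0, 0, 0], 1],
  [[0, 0, 0], [0, 0, 0], 1],
  [[0, 0, 0], [0, 0, 0], 1],
  [[0, 0, 0], [0, 0, 0], 1],
  [[0, 0, 0], [0, 0, 0], 1],
])

```text
time_s: 16.65
tcp_pos: [549.7, 261.2, 71.0]
eef_rot: [0.0, -0.048, 0.999, -0.0]
ft_force: [-5.0, -1.7, 3.9]
width: 0.336
grasp_force: 52.1
```

Call:
step_arm([
  [[0, 0, 0], [0, 0, 0], 0.6],
  [[0, 0, 0], [0, 0, 0], 0.4],
  [[0, 0, 0], [0, 0, 0], 0.3],
  [[0, 0, 0], [0, 0, 0], 0.3],
  [[0, 0, 0], [0, 0, 0], 0.3],
  [[0, 0, -0.02], [0, 0, 0], 0.3],
  [[0, 0, -0.03], [0, 0, 0], 0.3],
  [[0, 0, -0.03], [0, 0, 0], 0.3],
  [[0, 0, -0.03], [0, 0, 0], 0.3],
  [[0, 0, -0.03], [0, 0, 0], 0.3],
])

```text
time_s: 17.9
tcp_pos: [549.6, 261.2, 211.9]
eef_rot: [0.0, -0.048, 0.999, -0.0]
ft_force: [0.2, 0.5, -0.5]
width: 0.699
grasp_force: 0.0
```

```bash
python3 - <<'E'
from h import *
o,p,Q=cur(); print(p,o["joints"].round(2),o["width"],o["grasp_force"],o["ft_force"])
c=cam("wrist"); im,d=get_image("wrist"); P=cloud("wrist",d,c); np.savez("w3.npz",im=im,d=d,P=P)
a=np.radians(5.55); wx=np.array([np.cos(a),np.sin(a),0]); wy=np.array([-wx[1],wx[0],0])
L=(P-[548,286,0]); u=L@wx; v=L@wy; z=P[...,2]
k=(d>0)&(np.hypot(u,v+25)<45); 
for lo,hi in ((38,50),(85,100)):
    m=k&(z>lo)&(z<hi); print(lo,m.sum(), cv2.minEnclosingCircle(np.stack([u[m],v[m]],1).astype(np.float32)) if m.sum() else 0,np.median(z[m]))
# stop still in, lid angle
im,d=get_image("top"); P=cloud("top",d).reshape(-1,3)
k=(np.linalg.norm(np.cross(P-STOP,nrm),axis=1)<18)&(d.ravel()>0); h=(P[k]-STOP)@nrm; print("stop h",np.percentile(h,[10,50,90]))
P=np.load("scene.npz")["P"].reshape(-1,3); L=P-[548,286,115]; u=L@wx; v=L@wy; z=P[:,2]
k=(abs(u)<100)&(abs(u)>35)&(v>60)&(v<125)&(z>135)&(z<325); f=np.polyfit(z[k],v[k],1); print("lid surface v at z115",np.polyval(f,115),"slope",f, "z345",np.polyval(f,345))
k=(abs(u)<25)&(v>50)&(v<125)&(z>315); print("nose",np.percentile(v[k],[1,99]),np.percentile(z[k],[1,99]))
E
```

```text
[549.58501808 261.23284549 211.91148408] [ 0.44  0.45  0.21  1.33 -0.    0.35] 0.6991187467966381 0.0 [ 0.23501902  0.52716854 -0.48136027]
38 2974 ((-1.2559903860092163, -24.048032760620117), 37.98807144165039) 43.468821473191916
85 897 ((-1.3018656969070435, -23.901288986206055), 14.96508502960205) 93.10614116037284
stop h [-13.64514141 -10.42921243  -7.0513946 ]
lid surface v at z115 113.80164144961836 slope [ -0.15887207 132.07192939] z345 77.26106556544245
nose [55.57599086 88.43575334] [319.99415507 345.71922346]
```

Call:
step_arm([
  [[0, 0, -0.04], [0, 0, 0], 1],
  [[0, 0, -0.04], [0, 0, 0], 1],
  [[0, 0, -0.036], [0, 0, 0], 1],
  [[0.03, 0, 0], [0, 0, 0], 1],
  [[0.04, 0, 0], [0, 0, 0], 1],
  [[0.04, 0, 0], [0, 0, 0], 1],
  [[0.04, 0, 0], [0, 0, 0], 1],
  [[0.04, 0, 0], [0, 0, 0], 1],
  [[0.01, 0, 0], [0, 0, 0], 1],
  [[0, 0, 0], [0, 0, 0], 1],
])

```text
time_s: 19.25
tcp_pos: [350.5, 242.2, 326.7]
eef_rot: [0.001, -0.048, 0.999, -0.0]
ft_force: [1.0, 1.0, 0.7]
width: 0.004
grasp_force: 0.0
```

Call:
step_arm([
  [[0, 0.03, 0], [0, 0, 0], 1],
  [[0, 0.03, 0], [0, 0, 0], 1],
  [[0, 0.03, 0], [0, 0, 0], 1],
  [[0, 0.03, 0], [0, 0, 0], 1],
  [[0, 0.03, 0], [0, 0, 0], 1],
  [[0, 0.015, 0], [0, 0, 0], 1],
  [[0, 0, 0], [0, 0, 0], 1],
  [[0, 0, 0], [0, 0, 0], 1],
  [[0, 0, 0], [0, 0, 0], 1],
  [[0, 0, 0], [0, 0, 0], 1],
])

```text
time_s: 20.5
tcp_pos: [334.8, 405.9, 326.9]
eef_rot: [0.0, -0.048, 0.999, -0.0]
ft_force: [0.5, 0.2, 0.3]
width: -0.001
grasp_force: 0.0
```

```bash
cat >> h.py <<'E'
a_=np.radians(5.55); wx=np.array([np.cos(a_),np.sin(a_),0]); wy=np.array([-wx[1],wx[0],0])
def uvz(p): L=np.asarray(p)-[548,286,0]; return np.array([L@wx,L@wy,L[2]])
E
python3 - <<'E'
from h import *
o,p,Q=cur(); print(p,uvz(p),o["joints"].round(2),o["ft_force"], R.from_matrix(Q.T@down(np.radians(95.55))).as_rotvec())
im,d=get_image("scene"); cv2.imwrite("pics/s3.png",im[:,:,::-1][0:250,250:500].repeat(2,0).repeat(2,1))
E
```

```text
[334.81252561 405.92087748 326.85237527] [-200.59001822  139.97700055  326.85237527] [ 0.88  0.27  0.25  1.55 -0.    0.79] [0.51872533 0.23337891 0.28092546] [-0.00055866  0.0009051  -0.00125075]
```

View pics/s3.png

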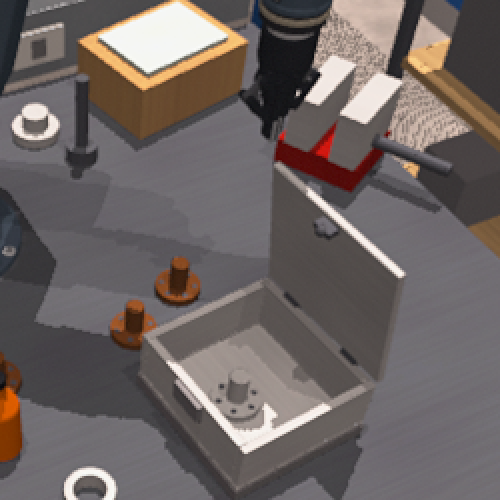

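The flange stands in the tub at (237,385) in the crop. A red and white fixture sits behind the lid at (330,120), so I check its position before moving in.

```bash
python3 - <<'E'
from h import *
S=np.load("scene.npz")["P"]
for n,b in (("fixture",(388,450,28,92)),("handle",(438,478,65,88))):
    q=S[b[2]:b[3],b[0]:b[1]].reshape(-1,3); q=q[(q[:,2]>20)&(q[:,2]<200)&(q[:,1]<700)]; U=np.array([uvz(x) for x in q]); 
    print(n,len(q),np.percentile(q,[1,50,99],axis=0).round(),"uvz",np.percentile(U,[1,50,99],axis=0).round().tolist())
E
```

```text
fixture 1012 [[ 61. 640.  21.]
 [117. 675.  89.]
 [195. 700. 152.]] uvz [[-447.0, 397.0, 21.0], [-391.0, 429.0, 89.0], [-312.0, 454.0, 152.0]]Traceback (most recent call last):
  File "<stdin>", line 5, in <module>
    return _quantile_unchecked(
        a, q, axis, out, overwrite_input, method, keepdims, weights)
    return _ureduce(a,
                    func=_quantile_ureduce_func,
    ...<5 lines>...
                    overwrite_input=overwrite_input,
                    method=method)
    r = func(a, **kwargs)
    result = _quantile(arr,
                       quantiles=q,
    ...<2 lines>...
                       out=out,
                       weights=wgt)
    slices_having_nans = np.isnan(arr[-1, ...])
                                  ~~~^^^^^^^^^
IndexError: index -1 is out of bounds for axis 0 with size 0
```

Call:
step_arm([
  [[-0.025, 0, 0], [0, 0, 0], 1],
  [[-0.025, 0, 0], [0, 0, 0], 1],
  [[-0.025, 0, 0], [0, 0, 0], 1],
  [[-0.025, 0, 0], [0, 0, 0], 1],
  [[-0.02, 0, 0], [0, 0, 0], 1],
  [[0, 0, 0], [0, 0, 0], 1],
  [[0, -0.01, 0], [0, 0, 0], 1],
  [[0, -0.01, 0], [0, 0, 0], 1],
  [[0, -0.005, 0], [0, 0, 0], 1],
  [[0, 0, 0], [0, 0, 0], 1],
])

```text
time_s: 21.8
tcp_pos: [456.4, 392.6, 327.1]
eef_rot: [0.001, -0.048, 0.999, -0.0]
ft_force: [0.4, -0.1, 1.0]
width: -0.0
grasp_force: 0.0
```

Call:
step_arm([
  [[0, -0.0176, 0.0057], [0, 0, 0], 1],
  [[0, -0.0125, 0.0025], [0, 0, 0], 1],
  [[0, -0.0123, 0.0033], [0, 0, 0], 1],
  [[0, -0.012, 0.0041], [0, 0, 0], 1],
  [[0, -0.0117, 0.0048], [0, 0, 0], 1],
  [[0, -0.0114, 0.0056], [0, 0, 0], 1],
  [[0, -0.011, 0.0063], [0, 0, 0], 1],
  [[0, -0.0106, 0.007], [0, 0, 0], 1],
  [[0, -0.0101, 0.0077], [0, 0, 0], 1],
  [[0, -0.0096, 0.0083], [0, 0, 0], 1],
])

```text
time_s: 23.05
tcp_pos: [468.0, 274.0, 270.9]
eef_rot: [0.0, -0.048, 0.999, -0.0]
ft_force: [-0.1, 0.8, 1.6]
width: -0.001
grasp_force: 0.7
```

```bash
python3 - <<'E'
from h import *
o,p,Q=cur(); print(uvz(p),o["joints"].round(2),o["ft_force"])
im,d=get_image("scene"); cv2.imwrite("pics/s4.png",im[:,:,::-1][0:250,250:500].repeat(2,0).repeat(2,1))
q=cloud("scene",d)[d>0]; L=q-[548,286,0]; u=L@wx; v=L@wy; z=q[:,2]; k=(u>20)&(u<120)&(v<110)&(v>-110)&(z>140)&(z<340)
print(k.sum(),np.polyfit(v[k],z[k],1),np.percentile(v[k],[1,99]),np.percentile(z[k],[1,99]))
E
```

```text
[-80.80671769  -4.168178   270.86803097] [ 0.53  0.3   0.14  1.41 -0.    0.43] [-0.14934916  0.77401564  1.63876047]
633 [ -0.91223516 242.40101504] [-50.24534499  97.89854472] [148.84127723 285.68988081]
```

View pics/s4.png

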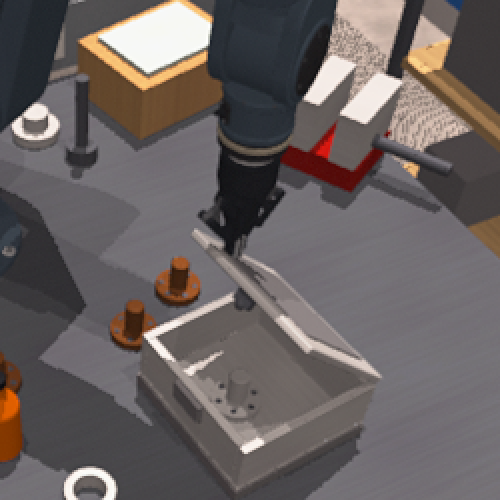

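The lid is following the finger, now at about 0.74 rad with its free edge at (210,240) in the crop. I continue the arc.

Call:
step_arm([
  [[0, -0.009, 0.009], [0, 0, 0], 1],
  [[0, -0.0084, 0.0095], [0, 0, 0], 1],
  [[0, -0.0078, 0.01], [0, 0, 0], 1],
  [[0, -0.0071, 0.0105], [0, 0, 0], 1],
  [[0, -0.0064, 0.011], [0, 0, 0], 1],
  [[0, -0.0057, 0.0114], [0, 0, 0], 1],
  [[0, -0.0049, 0.0117], [0, 0, 0], 1],
  [[0, -0.0042, 0.012], [0, 0, 0], 1],
  [[0, -0.0034, 0.0122], [0, 0, 0], 1],
  [[0, -0.0026, 0.0124], [0, 0, 0], 1],
])

```text
time_s: 24.35
tcp_pos: [473.7, 215.3, 160.9]
eef_rot: [0.0, -0.048, 0.999, -0.0]
ft_force: [1.1, 1.7, 0.6]
width: -0.003
grasp_force: 0.3
```

Call:
step_arm([
  [[0, 0, 0.004], [0, 0, 0], 1],
  [[0, 0, 0.004], [0, 0, 0], 1],
  [[0, 0, 0.003], [0, 0, 0], 1],
  [[0, 0, 0.003], [0, 0, 0], 1],
  [[0, 0, 0.002], [0, 0, 0], 1],
  [[0, 0, 0.002], [0, 0, 0], 1],
  [[0, 0, 0.002], [0, 0, 0], 1],
  [[0, 0, 0], [0, 0, 0], 1],
  [[0, 0, 0], [0, 0, 0], 1],
  [[0, 0, 0], [0, 0, 0], 1],
])

```text
time_s: 25.6
tcp_pos: [473.9, 215.6, 141.9]
eef_rot: [0.001, -0.048, 0.999, -0.0]
ft_force: [1.9, -0.2, 2.3]
width: -0.003
grasp_force: 1.3
```

Call:
step_arm([
  [[0, 0, 0.001], [0, 0, 0], 1],
  [[0, 0, 0.001], [0, 0, 0], 1],
  [[0, 0, 0.001], [0, 0, 0], 1],
  [[0, 0, 0], [0, 0, 0], 1],
  [[0, 0, 0], [0, 0, 0], 1],
  [[0, 0, 0], [0, 0, 0], 1],
  [[0, 0, 0], [0, 0, 0], 1],
  [[0, 0, 0], [0, 0, 0], 1],
  [[0, 0, 0], [0, 0, 0], 1],
  [[0, 0, 0], [0, 0, 0], 1],
])

```text
time_s: 26.85
tcp_pos: [474.1, 215.6, 141.5]
eef_rot: [0.002, -0.048, 0.999, 0.0]
ft_force: [-13.6, -7.2, 45.2]
width: 0.002
grasp_force: 22.9
```

Call:
step_arm([
  [[0, 0, -0.004], [0, 0, 0], 1],
  [[0, 0, -0.02], [0, 0, 0], 1],
  [[0, 0, -0.03], [0, 0, 0], 1],
  [[0, 0, -0.03], [0, 0, 0], 1],
  [[0, 0, -0.03], [0, 0, 0], 1],
  [[0, 0, -0.03], [0, 0, 0], 0.5],
  [[0, 0, -0.02], [0, 0, 0], 0],
  [[0, 0, 0], [0, 0, 0], 0],
  [[0, 0, 0], [0, 0, 0], 0],
  [[0, 0, 0], [0, 0, 0], 0],
])

```text
time_s: 28.1
tcp_pos: [473.3, 215.4, 301.9]
eef_rot: [-0.0, -0.048, 0.999, -0.001]
ft_force: [-0.7, 0.1, 0.1]
width: 1.001
grasp_force: 0.0
```

```bash
python3 - <<'E'
from h import *
o,p,Q=cur(); print(p,uvz(p),o["joints"].round(2),o["ft_force"])
for n in ("scene","top"):
    im,d=get_image(n); q=cloud(n,d)[d>0]; L=q-[548,286,0]; u=L@wx; v=L@wy; z=q[:,2]; k=(abs(u)<115)&(abs(v)<105)&(z>100)&(z<160)
    print(n,k.sum(),np.polyfit(v[k],z[k],1),np.median(z[k]))
    h=q[(np.linalg.norm(np.cross(q-STOP,nrm),axis=1)<18)]; print(np.percentile((h-STOP)@nrm,[10,50,90]))
S2=STOP+RB[:,0]*2.5+by-nrm*12.5
Rt=RB@R.from_rotvec([0,0,-.1]).as_matrix()
plan(p,Q,S2+nrm*140,Rt,16)
E
```

```text
[473.26676043 215.40492226 301.90928876] [-81.21046143 -63.03636294 301.90928876] [ 0.43  0.26  0.16  1.48 -0.    0.33] [-0.6526608   0.10115059  0.08799146]
scene 4537 [-2.75432413e-04  1.28378275e+02] 128.37298520140743
[-176.75950218  -13.45298313  -11.05701798]
top 1428 [3.05340004e-02 1.31601671e+02] 129.38530652883009
[-13.15287541 -10.12163915  -7.22912837]
16 d [0.0043, -0.0294, 0.004] w [0.0052, -0.0379, 0.0046]
   via [467.  97. 286.]
   via [462. -22. 270.]
   via [ 457. -141.  254.]
   via [ 452. -260.  238.]
```

Call:
step_arm([
  [[0.0043, -0.0294, 0.004], [0.0052, -0.0379, 0.0046], 0],
  [[0.0043, -0.0294, 0.004], [0.0052, -0.0379, 0.0046], 0],
  [[0.0043, -0.0294, 0.004], [0.0052, -0.0379, 0.0046], 0],
  [[0.0043, -0.0294, 0.004], [0.0052, -0.0379, 0.0046], 0],
  [[0.0043, -0.0294, 0.004], [0.0052, -0.0379, 0.0046], 0],
  [[0.0043, -0.0294, 0.004], [0.0052, -0.0379, 0.0046], 0],
  [[0.0043, -0.0294, 0.004], [0.0052, -0.0379, 0.0046], 0],
  [[0.0043, -0.0294, 0.004], [0.0052, -0.0379, 0.0046], 0],
  [[0.0043, -0.0294, 0.004], [0.0052, -0.0379, 0.0046], 0],
  [[0.0043, -0.0294, 0.004], [0.0052, -0.0379, 0.0046], 0],
])

```text
time_s: 29.45
tcp_pos: [459.5, -82.1, 262.4]
eef_rot: [0.19, -0.024, 0.981, -0.017]
ft_force: [0.8, 0.3, 0.2]
width: 1.001
grasp_force: 0.0
```

Call:
step_arm([
  [[0.0043, -0.0294, 0.004], [0.0052, -0.0379, 0.0046], 0],
  [[0.0043, -0.0294, 0.004], [0.0052, -0.0379, 0.0046], 0],
  [[0.0043, -0.0294, 0.004], [0.0052, -0.0379, 0.0046], 0],
  [[0.0043, -0.0294, 0.004], [0.0052, -0.0379, 0.0046], 0],
  [[0.0043, -0.0294, 0.004], [0.0052, -0.0379, 0.0046], 0],
  [[0.0043, -0.0294, 0.004], [0.0052, -0.0379, 0.0046], 0],
  [[0, 0, 0], [0, 0, 0], 0],
  [[0, 0, 0], [0, 0, 0], 0],
  [[0, 0, 0], [0, 0, 0], 0],
  [[0, 0, 0], [0, 0, 0], 0],
])

```text
time_s: 30.7
tcp_pos: [452.8, -258.8, 238.6]
eef_rot: [0.3, -0.01, 0.953, -0.027]
ft_force: [0.1, 0.9, 0.1]
width: 1.0
grasp_force: 0.0
```

```bash
python3 - <<'E'
from h import *
o,p,Q=cur(); print(p,o["joints"].round(2))
S2=STOP+RB[:,0]*2.5+by-nrm*12.5
Rt=RB@R.from_rotvec([0,0,-.1]).as_matrix()
print("stop in tool",Q.T@(S2-p),R.from_matrix(Q.T@Rt).as_rotvec())
c=cam("wrist"); im,d=get_image("wrist"); cv2.imwrite("pics/w4.png",im[:,:,::-1])
P=cloud("wrist",d,c)
H=(P-S2)@nrm; k=(d>0)&(H>-4)&(H<5)&(np.linalg.norm(P-S2,axis=2)<40)
e=np.stack([((P-S2)@Q[:,0])[k],((P-S2)@Q[:,1])[k]],1).astype(np.float32); print(k.sum(),cv2.minEnclosingCircle(e),np.median(H[k]))
E
```

```text
[ 452.79017383 -258.78153491  238.60159743] [-0.72 -0.16 -0.62  0.59  0.35 -0.65]
stop in tool [  1.902349    -1.23818283 140.28848591] [-1.29769540e-04  2.35825955e-03  5.44788279e-05]
2593 ((3.4819986820220947, 1.0352587699890137), 28.591567993164062) 1.6187379885908801
```

View pics/w4.png

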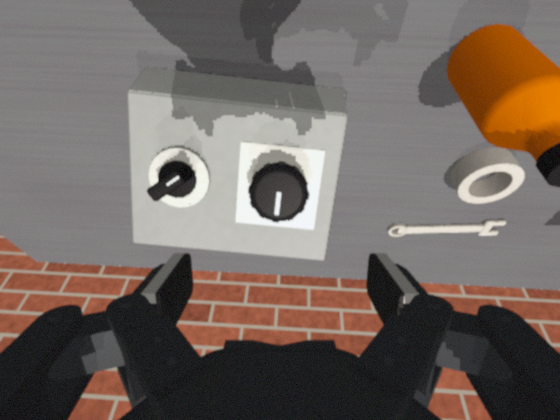

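The mushroom is latched at (279,190) with both fingers straddling it, and the timer at (177,180) is out of their way. I advance now.

Call:
step_arm([
  [[0.003, -0.0007, 0.02], [0, 0, 0], 0],
  [[0, 0, 0.025], [0, 0, 0], 0],
  [[0, 0, 0.025], [0, 0, 0], 0],
  [[0, 0, 0.025], [0, 0, 0], 0],
  [[0, 0, 0.025], [0, 0, 0], 0],
  [[0, 0, 0.018], [0, 0, 0], 0],
  [[0, 0, 0.01], [0, 0, 0], 0],
  [[0, 0, 0.006], [0, 0, 0], 0],
  [[0, 0, 0.004], [0, 0, 0], 0],
  [[0, 0, 0], [0, 0, 0], 0],
], squeeze=30)

```text
time_s: 32.0
tcp_pos: [540.6, -267.4, 107.5]
eef_rot: [0.3, -0.01, 0.953, -0.027]
ft_force: [0.4, -0.4, -0.1]
width: 0.997
grasp_force: 0.0
```

Call:
step_arm([
  [[0, 0, 0], [0, 0, 0], 0.15],
  [[0, 0, 0], [0, 0, 0], 0.25],
  [[0, 0, 0], [0, 0, 0], 0.35],
  [[0, 0, 0], [0, 0, 0], 0.45],
  [[0, 0, 0], [0, 0, 0], 0.45],
  [[0, 0, 0], [0, 0, 0], 0.45],
  [[0, 0, 0], [0, 0, 0], 0.45],
  [[0, 0, 0], [0, 0, 0], 0.45],
  [[0, 0, 0], [0, 0, 0], 0.45],
  [[0, 0, 0], [0, 0, 0], 0.45],
])

```text
time_s: 33.25
tcp_pos: [540.7, -267.2, 107.4]
eef_rot: [0.3, -0.01, 0.953, -0.027]
ft_force: [-1.6, 5.6, 3.7]
width: 0.647
grasp_force: 30.9
```

Call:
step_arm([
  [[0, 0, 0], [0, 0, 0.1], 0.6],
  [[0, 0, 0], [0, 0, 0.1], 0.6],
  [[0, 0, 0], [0, 0, 0.1], 0.6],
  [[0, 0, 0], [0, 0, 0.1], 0.6],
  [[0, 0, 0], [0, 0, 0.1], 0.6],
  [[0, 0, 0], [0, 0, 0.1], 0.6],
  [[0, 0, 0], [0, 0, 0.1], 0.6],
  [[0, 0, 0], [0, 0, 0.1], 0.6],
  [[0, 0, 0], [0, 0, 0], 0.6],
  [[0, 0, 0], [0, 0, 0], 0.6],
])

```text
time_s: 34.5
tcp_pos: [540.5, -267.7, 107.4]
eef_rot: [0.287, 0.362, 0.882, 0.091]
ft_force: [-3.2, -3.2, 3.4]
width: 0.651
grasp_force: 31.0
```

```bash
python3 - <<'E'
from h import *
o,p,Q=cur(); print(p,o["joints"].round(2),o["ft_force"],o["moment"],o["width"],R.from_matrix(RB.T@Q).as_rotvec(),o["grasp_force"])
c=cam("wrist"); im,d=get_image("wrist"); cv2.imwrite("pics/w5.png",im[:,:,::-1])
E
```

```text
[ 540.47800811 -267.72340949  107.36928261] [-0.6   0.13 -0.72  0.17  0.29  0.26] [-3.18180857 -3.17285581  3.39174422] [-0.25442416  0.84651944 -0.18318565] 0.6508835506867983 [ 5.17347907e-04 -2.24470352e-03  6.98823677e-01] 30.96386777702719
```

View pics/w5.png

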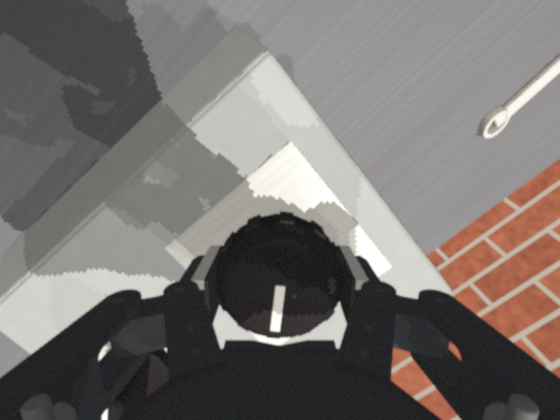

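The white mark at (278,305) still points the same way in the tool frame, so the head turned with the gripper. Now I release and retract.

Call:
step_arm([
  [[0, 0, 0], [0, 0, 0], 0.2],
  [[0, 0, 0], [0, 0, 0], 0.05],
  [[0, 0, 0], [0, 0, 0], 0],
  [[0, 0, 0], [0, 0, 0], 0],
  [[0, 0, 0], [0, 0, 0], 0],
  [[0, 0, -0.01], [0, 0, 0], 0],
  [[0, 0, -0.025], [0, 0, 0], 0],
  [[0, 0, -0.03], [0, 0, 0], 0],
  [[0, 0, -0.03], [0, 0, 0], 0],
  [[0, 0, -0.03], [0, 0, 0], 0],
])

```text
time_s: 35.8
tcp_pos: [468.1, -261.5, 211.1]
eef_rot: [0.287, 0.362, 0.882, 0.092]
ft_force: [0.6, -0.1, -0.2]
width: 1.002
grasp_force: 0.0
```

```bash
python3 - <<'E'
from h import *
o,p,Q=cur(); print(p,o["ft_force"],o["width"])
for n in ("scene","top","wrist"):
    c=cam(n); im,d=get_image(n); q=cloud(n,d,c)[d>0]
    h=q[(np.linalg.norm(np.cross(q-STOP,nrm),axis=1)<18)]; h=(h-STOP)@nrm; print(n,np.percentile(h[abs(h)<20],[10,50,90]))
    L=q-[548,286,0]; u=L@wx; v=L@wy; z=q[:,2]; k=(abs(u)<115)&(abs(v)<105)&(z>100)&(z<160)
    if k.sum()>500: print(" lid",np.polyfit(v[k],z[k],1),np.median(z[k]))
E
```

```text
[ 468.07073482 -261.45415246  211.06949146] [ 0.63057811 -0.13572149 -0.24834149] 1.002360275436541
scene [-1.80016393 -0.32605944  0.68751208]
 lid [-5.47377421e-04  1.28372786e+02] 128.4594184894369
top [-1.53786552  1.80311576  4.32099091]
 lid [-1.22407124e-03  1.29742937e+02] 129.76869320926426
wrist [0.40695385 1.23041705 2.12100433]
```

The stop is out again (reading near 0 from all three cameras), the lid is flat and shut, and the robot touches nothing. I hand in.

```bash
python3 -c "
from cell import *
print(finish_job())"
```

```text
the job is handed in; nothing more can be done
None
```

The job is handed in, at about 36 s of the 72 s allowed: stop latched, flange set in the tub, lid pressed shut, then the stop released and sprung back out. The cameras showed the stop out and the lid flat and shut just before hand-in; the hand-in itself gave no verdict.

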